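# Release the locked tray carrier of a sterilisation cassette and store its impression tray

## Task

Take the pin tool out of its stand, press the recessed release button in the bevelled nose of the blue cassette's carrier and keep it pressed with the pin while you push the carrier all the way out until it locks there. Put the pin tool point-down into the beige rubber bowl, then lift the chrome tray out of the carrier and lower it, without dropping it, to lie flat on its base in the empty compartment of the clear sorter. Leave the other things where they are and keep the bowl upright.

Things in the scene. Friction and masses are not known exactly. Their poses are not given: they have to be found in the camera images.
- cassette: Blue anodised aluminium sterilisation cassette, fixed; shell 84 (x) x 83 (y) x 58 mm high, from y -45 to +38 mm; its lid stays shut. Origin: on the counter under the middle of the closed carrier's pocket; z up. A tray carrier slides out of the open +y end, along +y, over a 4 mm high runner plate that reaches y = +130 mm. The carrier's nose sticks out of the shell at the start.
- carrier_pocket (a point): Middle of the floor of the carrier's pocket, 9 mm above the counter; axes as the cassette's; moves with the carrier: at the cassette's y = 0 closed (under the shell, out of reach), +75 mm when out. Pocket 60 (x) x 56 (y) mm, walls up to 19 mm over the counter.
- carrier (a joint): How far the carrier is out, m: 0 closed and locked, 0.075 fully out (end stop). Friction about 1 N; stays where left. Hidden catch teeth block it at 1 mm and again every 14 mm up to 57 mm unless the button is down, so keep the button down all the way; past 67 mm the released button springs up and locks it out.
- release_button (a joint): How far the release button is pressed, m: 0 = up, 0.008 = fully down. It must be at least 4.5 mm down for the catches to pass. Spring: about 1 N at the start of its travel, 4 N fully down.
- button_top (a point): Centre of the round release button's top (11 mm across), 16 mm deep in a recess 12 mm across when up; moves with the button. Its z axis is the outward axis of the recess, 35 degrees from vertical towards the cassette's -x; the button is pressed along -z, so the tool must be tilted. Its y axis is the way the carrier slides out.
- recess_mouth (a point): Mouth of the button's recess, in the middle of the bevelled face of the carrier's nose (66 x 34 mm, up to 50 mm high); moves with the carrier. The face looks up and to the cassette's -x, its normal 35 degrees from vertical. This point's axes are the cassette's (not tilted). Closed, it lies at x -21, y +57, z +39 mm from the cassette's origin.
- pin_tool: Pin tool: plain square aluminium handle 14 x 14 x 60 mm, steel pin 6 mm across, 40 mm long, blunt; 60 g. Origin: where pin and handle meet; z up the handle (0 to 60 mm), pin to z = -40 mm; x, y square to the handle's faces. It starts upright, pin hidden in the hole of a white stand 44 x 44 x 48 mm, handle above it (48 to 108 mm over the counter). Lift it 45 mm to clear the stand.
- pin_tip (a point): End of the pin of the pin tool; axes as the pin tool's.
- bowl: Beige rubber bowl, loose, 130 mm across the rim, 55 mm high, wall 5 mm, 350 g. Origin: centre of its underside.
- bowl_rim (a point): Centre of the mouth of the bowl, 55 mm above the counter.
- tray: Chrome partial impression tray, loose, 60 g: 50 (x) x 46 (y) mm, one end (+x) round, rim 16 mm high, with an upright tab (the grip) 9 mm thick (x), 22 mm wide (y), 42 mm high, its middle at x = -16 mm. Origin: underside, middle. It starts in the carrier's pocket inside the cassette, tab towards the cassette's -x, and comes out with the carrier.
- sorter: Clear acrylic tray sorter fixed to the counter: open box 100 (x) x 190 (y) x 26 mm high, walls and floor 4 mm, a divider across the middle makes two compartments, each 92 (x) x about 89 (y) mm. The one on its -y side holds the other chrome tray; the one on its +y side is empty. Origin: underside, centre.
- sorter_free (a point): Centre of the inner floor of the sorter's empty compartment; axes as the sorter's.
- tray_b: Bystander: the other, identical chrome tray, which lies in the sorter and stays there. Origin: underside, middle.
- spatula: Bystander: stainless spatula standing in a second, identical white stand, with a rounded 28 mm wide blade up; its top is 167 mm above the counter. Origin: 48 mm above the counter. Which side of the cassette each stand is on varies.
- jar: Bystander: small jar, 52 mm across, 50 mm high, between the robot and the cassette. Origin: underside.
- bottle: Bystander: white bottle, 54 mm across, 120 mm high, beside the cassette. Origin: underside.
- model: Bystander: cast stone tooth model, 55 x 60 x 30 mm, behind. Origin: underside.
- cup: Bystander: white plastic cup, 70 mm across, 85 mm high, behind. Origin: underside.
There are look-alikes about, which are no part of the job. Of the things shaped like the pin_tool, the aluminium one is meant.

How it is judged (in metres and radians):
On the way, in this order (a step that is already met when the one before it is completed fails the run):
1. the pin of the pin tool holds the button down while the carrier slides out past the first catch (value of joint release_button above 0.003 m and distance between pin_tip and button_top below 0.008 m and value of joint carrier between 0.02 and 0.067 m), for 0.05 s.
2. the carrier is fully out (at least 68 of 75 mm) (value of joint carrier above 0.068 m), for 0.1 s.
3. the pin tool is in the bowl, point down, and let go, the chrome tray still in the carrier (horizontal distance between pin_tip and bowl_rim below 0.065 m and z of pin_tip in the frame of bowl below 0.053 m and contact force between pin_tool and the fingers below 0.1 N and z of tray in the frame of cassette below 0.016 m), for 0.1 s.
At the end, for the whole second after the job is handed in: Carrier at least 67 of 75 mm out, button up (<3 mm); pin tool at rest in the upright bowl, its tip within 65 mm of the axis and under 53 mm up; chrome tray at rest, flat (0.12 rad, 6 mm) in the sorter's empty compartment, within 35 mm of its centre along x and y (value of joint carrier above 0.067 m and value of joint release_button below 0.003 m and horizontal distance between pin_tip and bowl_rim below 0.065 m and z of pin_tip in the frame of bowl below 0.053 m and angle between bowl's own z axis and vertical below 0.15 rad and linear speed of pin_tool below 0.03 m/s and x of tray in the frame of sorter_free between -0.035 and 0.035 m and y of tray in the frame of sorter_free between -0.035 and 0.035 m and z of tray in the frame of sorter_free below 0.006 m and angle between tray's own z axis and vertical below 0.12 rad and linear speed of tray below 0.02 m/s); the robot touches nothing.
It fails at once if another thing (the other tray, spatula, jar, bottle, model or cup) is moved by more than 30 mm (distance of any of tray_b, spatula, jar, bottle, model, cup from where it was at the start of the episode above 0.03 m).
It fails at once if the bowl is tipped by more than 0.5 rad (angle between bowl's own z axis and vertical above 0.5 rad).
It fails at once if the chrome tray is dropped (falls free at more than 0.6 m/s) (linear speed of tray above 0.6 m/s and contact force between tray and the fingers below 0.1 N).
It also fails if it takes over 67 s, if anything falls off the work surface, if the arm or the gripper's body presses on something with over 40 N, if the wrist force passes 120 N, or if a joint passes its speed limit or range.

## Robot

A 6-joint arm with a two-finger parallel gripper is mounted at the origin on the work surface. World frame = base frame: x ahead of the robot, y to its left, z up, the work surface at z = 0. Lengths are in mm, angles in rad, forces in N, time in s.
With the tool pointing down it reaches from about 275 to 750 mm from the base axis. Payload 10.2 kg.
Tool frame: the origin (TCP) lies at the very end of the fingers, on their centre line; the grasp point (between the pads) lies 19 mm behind it; x points along the fingers, y is the direction in which the jaws open and shut, and the axes are right-handed (so a half turn about x gives the same grasp; the last joint's range is limited). The gripper opens to 85 mm and grips with 20 to 120 N. Pads are 22 mm wide; open, the fingers measure 114 mm over their backs; the gripper's body (76 mm by 85 mm) begins 54 mm behind the grasp point. The pads swing forward as they close: fully open they stand 13 mm farther back than shut.
Start: joints at [-1.557, 0.313, 1.498, -0, 1.331, -0.223], TCP at [123.148, -510.358, 231.294] pointing down, gripper open.
Joint ranges: [-2.94, 2.94], [-0.97, 2.17], [0.19, 2.56], [-1.23, 4.37], [0.02, 3.11], [-2.88, 2.88]. Speed limits (rad/s): [2.39, 2.39, 3.01, 3.14, 3.14, 3.14].

## Interface

Orientations are given as a unit quaternion [w, x, y, z].
In Python, from rig import ctrl, viewer, finish_job gives the robot as it stands.
- The arm moves only by the tool carry_out, never from a script. Its argument "targets" is a list of rows, each an object of numbers: "x", "y", "z": the shift along the world's x, y, z in m; "ax", "ay", "az": the turn, a rotation vector about the world's x, y, z in rad; "hand": the opening, from -1 (shut) to 1 (fully open). A call has 1 to 5 rows; each row is the pose to reach, as a shift and turn from the pose commanded when the call began; what a row does not reach only later rows make up. A row lasts 1/8 s, in which the tool goes at most 62.5 mm and 10.7 degrees, less where a joint would pass 70% of its speed; a pose out of reach is approached as far as the arm can. A call with a gripper value outside its range is refused whole. The fingers move at their own pace and stop on an object; "grip_force" is the grip in N (left out, the last holds). Time passes only in rows, so rows that repeat a pose let the fingers close. It gives the time, the measured TCP pose, the force and the opening at its end, in the units of the state.
- ctrl.sense(): the state, without advancing time (a new reading comes with each control period).
- viewer.capture(name): name is "scene" or "top"; returns the picture (400x640x3 uint8, blue, green, red); there is no depth.
- viewer.camera_info(name): a dict with "fx", "fy", "cx", "cy" (pixels), "k1" (the pictures are not rectified: a ray, as slopes to the right and down, at radius r is drawn at 1 + k1 r^2 times it, then the intrinsics apply), "R" (3x3) and "t" (3): a world point X has camera coordinates R X + t. Camera axes: x right, y down, z forward; pixel columns grow to the right and rows downward; lengths in mm; the calibration is good to about 2 mm. A picture is of the moment at which its call begins. camera_info takes no time and is no camera call.
- finish_job(): hands the job in, once; it reports no verdict.
The state is a dict: "time_s": time; "joints": joint angles; "dq": joint speeds; "tau": joint torques, N m; "eef_pos": TCP position; "ee_rot": TCP orientation; "force": force on the tool from outside, world axes, zero at the start; "wrist_torque": the same for the moment, N m; "grip_width": opening from 0.0 (shut) to 1.0 (fully open).
Only numpy, scipy, OpenCV 4.12 (cv2) and the standard library are available. Lean on these libraries where they do the work, as an engineer would, in place of code of your own. Each camera call takes 0.05 s, during which the arm holds its last target. There are 200 camera calls.

## Working session

There is one attempt and no reset: what is moved stays moved. The work goes in short steps, Python scripts to look and compute and a tool call to move; the robot and the scene stay as the last step left them, time stands still between calls to the robot, and variables do not carry over. Pictures are saved under pics/ and viewed, about 8 in all and at most 12, crops included, and the job is handed in when it is done.

Besides the shell and the picture viewer there is one more tool, called after ">>>" as name(argument=value, ...), one argument or row to a line, values as JSON. carry_out: Moves the arm, as the interface text tells. Its arguments: {"type":"object","properties":{"targets":{"type":"array"},"grip_force":{"type":"number"}},"required":["targets"]}

```bash
ls; mkdir -p pics; python3 - <<'E'
from rig import ctrl, viewer
import cv2
print(ctrl.sense())
for n in("scene","top"):
    im=viewer.capture(n); cv2.imwrite(f"pics/{n}0.png",im)
    print(n,viewer.camera_info(n))
E
```

```text
pics
{'time_s': 0.0, 'joints': array([-1.55739053e+00,  3.13471032e-01,  1.49839898e+00,  5.65916976e-06,
        1.33100624e+00, -2.23404519e-01]), 'dq': array([-0.00038632, -0.00019599, -0.00077114, -0.00105977,  0.00087423,
       -0.00053239]), 'tau': array([-2.04847056e-03, -4.12263644e+01, -2.59745264e+01, -2.89506679e-04,
        4.10030087e-03,  1.15708019e-06]), 'eef_pos': array([ 123.15058241, -510.10159967,  230.73865696]), 'ee_rot': array([ 0.08307799,  0.70220524,  0.08398022, -0.70210624]), 'force': array([ 0.72350483, -1.28528088, -0.36571383]), 'wrist_torque': array([-0.02993682, -0.04450683, -0.04445359]), 'grip_width': 1.0005320119643804}
scene {'fx': 372.02947574527747, 'fy': 372.02947574527747, 'cx': 326.74339622505715, 'cy': 200.25400166987063, 'k1': 0.03079111059454663, 'R': array([[-0.74936688,  0.662152  ,  0.00200001],
       [ 0.38016489,  0.43270715, -0.81745897],
       [-0.54214751, -0.61181635, -0.57598335]]), 't': array([ 437.06526422, -167.87387374, 1203.08392011])}
top {'fx': 381.8525576250337, 'fy': 381.8525576250337, 'cx': 320.8421135066288, 'cy': 195.1054857609021, 'k1': -0.010153613673429577, 'R': array([[-0.02468927, -0.99968831,  0.00370374],
       [-0.99463179,  0.02419164, -0.10060997],
       [ 0.10048901, -0.00616784, -0.99491905]]), 't': array([ 26.16376065, 583.46945532, 836.92832893])}
```

View pics/scene0.png

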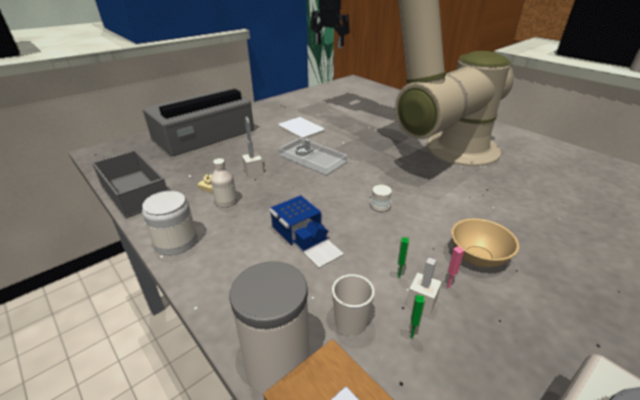

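View pics/top0.png

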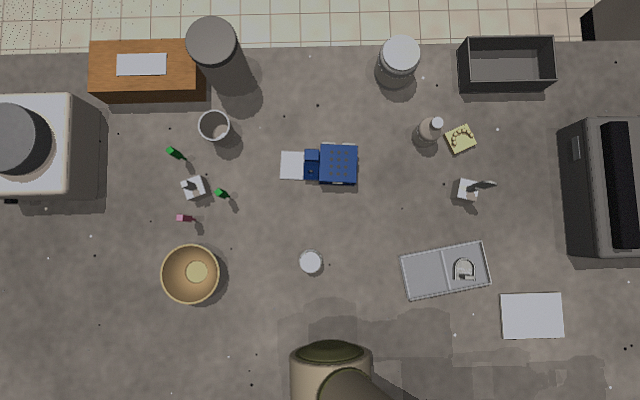

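```bash
cat > h.py <<'E'
import numpy as np, cv2
from rig import ctrl, viewer
def cam(n):
    c=viewer.camera_info(n); c={k:(np.array(v) if k in"Rt" else v) for k,v in c.items()}; return c
def ray(n,p):
    c=cam(n); d=np.array([(p[0]-c["cx"])/c["fx"],(p[1]-c["cy"])/c["fy"]]); u=d.copy()
    for _ in range(8): u=d/(1+c["k1"]*(u@u))
    v=c["R"].T@np.array([u[0],u[1],1]); return -c["R"].T@c["t"], v/np.linalg.norm(v)
def onz(n,p,z):
    o,v=ray(n,p); return o+v*(z-o[2])/v[2]
def proj(n,X):
    c=cam(n); q=c["R"]@np.asarray(X,float)+c["t"]; u=q[:2]/q[2]; u=u*(1+c["k1"]*(u@u)); return np.array([c["fx"]*u[0]+c["cx"],c["fy"]*u[1]+c["cy"]])
def tri(p,q):  # scene px p, top px q
    (a,u),(b,v)=ray("scene",p),ray("top",q)
    s=np.linalg.lstsq(np.c_[u,-v],b-a,rcond=None)[0]; A,B=a+s[0]*u,b+s[1]*v
    return (A+B)/2,np.linalg.norm(A-B)
def crop(im,x,y,w,h,W,H): return cv2.resize(im[y:y+h,x:x+w],(W,H),interpolation=cv2.INTER_CUBIC)
E
python3 - <<'E'
from h import *
s=cv2.imread("pics/scene0.png");t=cv2.imread("pics/top0.png")
o=np.vstack([np.hstack([crop(t,270,135,100,75,400,300),crop(t,150,135,100,75,400,300)]),np.hstack([crop(s,262,190,100,75,400,300),crop(s,390,230,100,75,400,300)])])
cv2.imwrite("pics/c1.png",o)
for n,im in(("top",t),("scene",s)):
    hsv=cv2.cvtColor(im,cv2.COLOR_BGR2HSV)
    for nm,lo,hi in(("blue",(105,120,40),(125,255,255)),("beige",(12,70,80),(24,255,255)),("white",(0,0,190),(180,40,255))):
        m=cv2.inRange(hsv,lo,hi)
        for c in cv2.findContours(m,cv2.RETR_EXTERNAL,cv2.CHAIN_APPROX_SIMPLE)[0]:
            if cv2.contourArea(c)>60:
                r=cv2.minAreaRect(c); print(n,nm,cv2.contourArea(c),np.round(r[0],1),np.round(r[1],1),round(r[2],1),cv2.boundingRect(c))
E
```

```text
top blue 1726.5 [330.2 163.3] [52.3 37.9] 2.3 (304, 144, 53, 40)
top beige 2668.0 [190. 274.] [60. 58.] 90.0 (161, 244, 59, 61)
top beige 69.0 [459.9 136.3] [13.9 25.5] 63.4 (450, 129, 24, 19)
top beige 5200.0 [140.7  64.6] [ 51.5 108.7] 88.6 (87, 38, 109, 54)
scene blue 1732.0 [298.1 223.8] [51.1 48.3] 68.2 (272, 196, 55, 54)
scene blue 10186.5 [201.5  50. ] [100. 211.] 90.0 (96, 0, 212, 101)
scene beige 3959.0 [328. 369.] [ 60. 130.] 90.0 (263, 339, 131, 61)
scene beige 2333.0 [483.8 242.8] [69.4 45.8] 14.0 (451, 218, 68, 49)
scene beige 111.5 [204.5 183.5] [17. 13.] 90.0 (198, 175, 14, 18)
scene beige 5680.0 [505.5  36.5] [ 73. 135.] 90.0 (438, 0, 136, 74)
scene beige 4880.5 [370.   44.5] [89. 74.] 90.0 (333, 0, 75, 90)
scene white 87.5 [124.5 394.5] [ 9. 19.] 90.0 (115, 390, 20, 10)
scene white 159.0 [344.5 393. ] [25. 12.] 0.0 (332, 387, 26, 13)
scene white 149.5 [ 67.5 393. ] [25. 12.] -0.0 (55, 387, 26, 13)
scene white 80.0 [ 16.5 393. ] [12. 15.] 90.0 (9, 387, 16, 13)
scene white 1166.5 [ 50. 384.] [27.3 52. ] 61.4 (25, 360, 51, 40)
scene white 484.0 [ 10.  375.5] [35. 20.] 9
[... 596 characters left out ...]
7] 66.0 (45, 274, 41, 38)
scene white 311.5 [425.  284.6] [26.7 18.2] 21.8 (410, 273, 31, 25)
scene white 739.0 [ 98.7 276.5] [25.  33.6] 64.8 (79, 261, 40, 34)
scene white 289.5 [122.6 266.2] [23.3 15.2] 63.4 (111, 253, 23, 26)
scene white 496.0 [323.7 252.5] [19.4 32.6] 61.7 (305, 241, 38, 26)
scene white 671.5 [163.3 205. ] [26.  41.3] 83.7 (143, 191, 41, 28)
scene white 132.5 [382. 190.] [10. 18.] 90.0 (373, 185, 19, 11)
scene white 135.0 [220.  176.5] [11. 16.] 90.0 (212, 171, 17, 12)
scene white 447.5 [300.6 126.3] [41.6 17.9] 26.6 (279, 117, 45, 20)
scene white 1111.5 [570.2  54.8] [143.6  19.5] 11.0 (498, 39, 142, 39)
scene white 2577.5 [67.6 39.5] [ 32.6 140.3] 82.9 (0, 23, 140, 42)
```

View pics/c1.png

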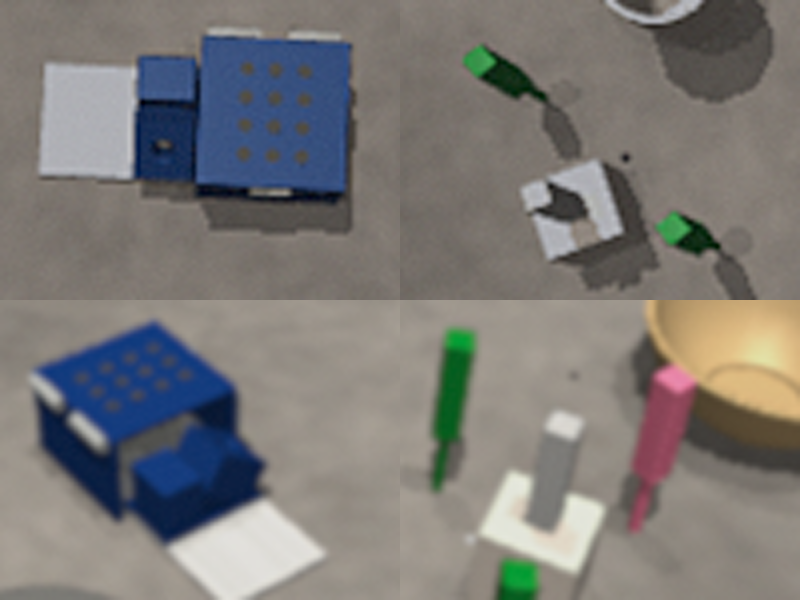

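```bash
python3 - <<'E'
from h import *
np.set_printoptions(precision=1,suppress=True)
t=cv2.imread("pics/top0.png");s=cv2.imread("pics/scene0.png")
hsv=cv2.cvtColor(t,cv2.COLOR_BGR2HSV)
print("hsv shell",hsv[150,325],hsv[150,312],hsv[178,310],"stand",hsv[195,190],"handle",hsv[183,184],"plate",hsv[165,290],"sorter",hsv[270,425],hsv[258,404])
def rect(name,m,z,x0,y0,w,h):
    q=np.zeros_like(m);q[y0:y0+h,x0:x0+w]=m[y0:y0+h,x0:x0+w]
    c=max(cv2.findContours(q,cv2.RETR_EXTERNAL,cv2.CHAIN_APPROX_NONE)[0],key=cv2.contourArea)
    W=np.array([onz("top",p[0],z)[:2] for p in c],np.float32)
    r=cv2.minAreaRect(W); print(name,"centre",np.array(r[0]),"size",np.array(r[1]),"ang",round(r[2],1),cv2.contourArea(c)); return W
V=hsv[:,:,2]
blue=cv2.inRange(hsv,(100,100,95),(130,255,255))
rect("shell",blue,58,319,140,45,50)
rect("nosetop",blue,50,300,145,18.__int__(),20)
rect("plate",cv2.inRange(hsv,(0,0,150),(180,60,255)),4,275,145,30,40)
rect("stand",cv2.inRange(hsv,(0,0,135),(180,60,255)),48,178,172,35,32)
W=rect("bowl",cv2.inRange(hsv,(10,60,60),(26,255,255)),55,155,238,70,72)
print("bowl circ",cv2.minEnclosingCircle(W))
g=cv2.inRange(hsv,(45,80,40),(75,255,255))
print("handle top tri",tri((430.8,261.2),(184.2,183)), "onz",onz("top",(184.2,183),108))
print("recess",onz("top",(310.75,171.5),39))
# look-alike tops: greens, pink
for n,q in(("g1",(169.5,150.5)),("g2",(218.5,192.5))): print(n,onz("top",q,108))
# sorter crop upscaled with bottle etc, bowl
cv2.imwrite("pics/c2.png",np.hstack([crop(t,390,230,110,80,550,400),crop(t,160,165,50,80,250,400)]))
E
```

```text
File "<stdin>", line 14
    rect("nosetop",blue,50,300,145,18.__int__(),20)
                                     ^
SyntaxError: invalid decimal literal
```

```bash
python3 - <<'E'
from h import *
np.set_printoptions(precision=1,suppress=True)
t=cv2.imread("pics/top0.png");s=cv2.imread("pics/scene0.png")
hsv=cv2.cvtColor(t,cv2.COLOR_BGR2HSV)
print("hsv shell",hsv[150,325],hsv[150,312],hsv[178,310],"stand",hsv[195,190],"handle",hsv[183,184],"plate",hsv[165,290],"sorter",hsv[270,425],hsv[258,404])
def rect(name,m,z,x0,y0,w,h):
    q=np.zeros_like(m);q[y0:y0+h,x0:x0+w]=m[y0:y0+h,x0:x0+w]
    c=max(cv2.findContours(q,cv2.RETR_EXTERNAL,cv2.CHAIN_APPROX_NONE)[0],key=cv2.contourArea)
    W=np.array([onz("top",p[0],z)[:2] for p in c],np.float32)
    r=cv2.minAreaRect(W); print(name,"centre",np.array(r[0]),"size",np.array(r[1]),"ang",round(r[2],1),cv2.contourArea(c)); return W
blue=cv2.inRange(hsv,(100,100,95),(130,255,255))
rect("shell",blue,58,319,140,45,50)
rect("nosetop",blue,50,300,145,18,20)
rect("plate",cv2.inRange(hsv,(0,0,150),(180,60,255)),4,275,145,30,40)
rect("stand",cv2.inRange(hsv,(0,0,135),(180,60,255)),48,178,172,35,32)
W=rect("bowl",cv2.inRange(hsv,(10,60,60),(26,255,255)),55,155,238,70,72)
print("bowl circ",cv2.minEnclosingCircle(W))
print("handle top tri",tri((430.8,261.2),(184.2,183)), "onz",onz("top",(184.2,183),108))
print("recess",onz("top",(310.75,171.5),39))
for n,q in(("g1",(169.5,150.5)),("g2",(218.5,192.5)),("pink",(181,217))): print(n,onz("top",q,108))
print("standcorners",[onz("top",q,48)[:2] for q in((180,181.7),(200,174.5),(205.7,193.7),(187.5,200.5))])
cv2.imwrite("pics/c2.png",np.hstack([crop(t,390,230,110,80,550,400),crop(t,160,165,50,80,250,400)]))
E
```

```text
hsv shell [109 138 129] [110 144 138] [108 193  86] stand [110   8 181] handle [113  11 183] plate [124  10 183] sorter [105   4 144] [120   7 144]
shell centre [651.8 -27. ] size [81.4 83.2] ang 85.1 1286.0
nosetop centre [674.9  31.7] size [26.9 22.8] ang 88.6 117.5
plate centre [659.5  79. ] size [54.2 66.8] ang 88.6 587.0
stand centre [608.6 297. ] size [46.1 44.7] ang 18.8 228.5
bowl centre [417.7 299.6] size [128.  127.5] ang 0.1 2768.5
bowl circ ((418.20977783203125, 299.36541748046875), 65.3047866821289)
handle top tri (array([608.3, 294.3, 107.2]), np.float64(0.5313101024641889)) onz [608.  294.3 108. ]
recess [637.1  33.4  39. ]
g1 [677.2 325.8 108. ]
g2 [586.5 223.2 108. ]
pink [537.9 300.  108. ]
standcorners [array([619.7, 324.9]), array([634.8, 280.4]), array([591.4, 267.4]), array([577.2, 307.7])]
```

View pics/c2.png

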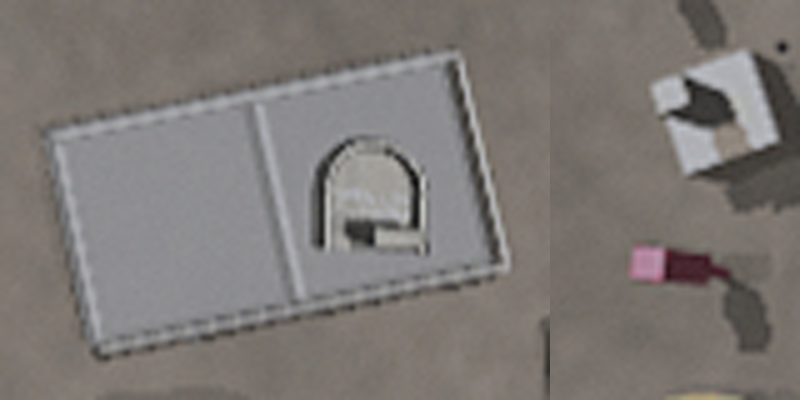

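```bash
python3 - <<'E'
from h import *
from scipy.optimize import least_squares
np.set_printoptions(precision=2,suppress=True)
def fit(obs,x0):
    def X(p,m):c,s=np.cos(p[2]),np.sin(p[2]);return np.array([p[0]+c*m[0]-s*m[1],p[1]+s*m[0]+c*m[1],m[2]])
    f=lambda p:np.concatenate([proj(n,X(p,m))-np.array(q) for n,q,m in obs])
    r=least_squares(f,x0,x_scale=[10,10,.05],loss="soft_l1"); print(r.x,"deg",np.degrees(r.x[2]),"res",r.fun); return lambda m:X(r.x,m)
T=lambda x,y:(270+x/4-.4,135+y/4-.4); S=lambda x,y:(262+x/4-.4,190+(y-300)/4-.4)
F=fit([("top",T(203,36),(42,38,58)),("top",T(352,42),(42,-45,58)),("top",T(345,192),(-42,-45,58)),("top",T(197,188),(-42,38,58)),
 ("scene",S(155,322),(-42,-45,58)),("scene",S(238,388),(-42,38,58)),("scene",S(105,443),(42,38,58))],[650,-25,-.06])
for m in((0,0,0),(-21,57,39),(-21,132,39),(0,75,9)):print(m,F(m),proj("top",F(m)))
U=lambda x,y:(390+x/5-.4,230+y/5-.4)
G=fit([("top",U(42,132),(50,95,26)),("top",U(460,50),(50,-95,26)),("top",U(508,268),(-50,-95,26)),("top",U(97,355),(-50,95,26))],[430,-200,.17])
print("free",G((0,46.5,4)))
print("handle",tri((430.4,260.8),(183.8,182.6)))
E
```

```text
[652.34 -25.05  -0.08] deg -4.3307174522284955 res [ 0.27 -0.41  0.29 -0.01  0.47 -0.11 -0.18 -1.03  0.25 -0.5   0.33 -0.19
  1.58  0.44]
(0, 0, 0) [652.34 -25.05   0.  ] [335.69 167.2 ]
(-21, 57, 39) [635.7   33.37  39.  ] [310.76 172.09]
(-21, 132, 39) [641.36 108.16  39.  ] [277.59 170.41]
(0, 75, 9) [658.    49.74   9.  ] [303.85 164.9 ]
[ 409.64 -262.21    0.17] deg 9.84982671255453 res [ 0.96  0.01 -0.65 -0.29  0.22  0.25 -0.39  0.03]
free [ 401.68 -216.4     4.  ]
handle (array([609.15, 294.32, 108.67]), np.float64(1.2866741745202097))
```

```bash
cat >> h.py <<'E'
from scipy.spatial.transform import Rotation as Ro
def Rt(fdir,jaw):
    x=np.array(fdir,float);x/=np.linalg.norm(x);y=np.array(jaw,float);y-=x*(x@y);y/=np.linalg.norm(y)
    return Ro.from_matrix(np.c_[x,y,np.cross(x,y)])
def cur():
    s=ctrl.sense();q=s["ee_rot"];return s,np.array(s["eef_pos"]),Ro.from_quat([q[1],q[2],q[3],q[0]])
def go(p,R=None):
    s,c,r=cur();d=(np.array(p)-c)/1000
    rv=(R*r.inv()).as_rotvec() if R is not None else np.zeros(3)
    print("t %.2f"%s["time_s"],"pos",c.round(1),"d[m]",d.round(4),"rv",rv.round(4),"|d| %.3f |rv| %.3f"%(np.linalg.norm(d),np.linalg.norm(rv)),"j",np.round(s["joints"],2),"F",np.round(s["force"],1),"grip %.3f"%s["grip_width"])
yaw=lambda deg:np.array([np.cos(np.radians(deg)),np.sin(np.radians(deg)),0])
E
python3 - <<'E'
from h import *
s,c,r=cur(); print(r.as_matrix().round(3))
for a in(108,-72): go((608.5,294.7,190),Rt((0,0,-1),yaw(a)))
E
```

```text
[[-0.     0.235 -0.972]
 [ 0.001 -0.972 -0.235]
 [-1.    -0.001 -0.   ]]
t 0.10 pos [ 123.1 -510.1  230.8] d[m] [ 0.4854  0.8048 -0.0408] rv [-1.0000e-04  1.8000e-03 -3.0642e+00] |d| 0.941 |rv| 3.064 j [-1.56  0.31  1.5  -0.    1.33 -0.22] F [ 0.6  0.4 -0.5] grip 1.000
t 0.10 pos [ 123.1 -510.1  230.8] d[m] [ 0.4854  0.8048 -0.0408] rv [-0.0012 -0.0001  0.0774] |d| 0.941 |rv| 0.077 j [-1.56  0.31  1.5  -0.    1.33 -0.22] F [ 0.6  0.4 -0.5] grip 1.000
```

>>> carry_out(
  targets=[
    {"x": 0.15,"y": 0.25,"z": 0,"az": 0.04,"hand": 0},
    {"x": 0.15,"y": 0.25,"z": 0,"az": 0.04,"hand": 0},
    {"x": 0.15,"y": 0.25,"z": 0,"az": 0.077,"hand": 0},
    {"x": 0.15,"y": 0.25,"z": 0,"az": 0.077,"hand": 0},
    {"x": 0.15,"y": 0.25,"z": 0,"az": 0.077,"hand": 0},
  ],
  grip_force=60,
)

```text
invalid input at $.targets[0]: expected keys x, y, z, ax, ay, az, hand
```

>>> carry_out(
  targets=[
    {"x": 0.155,"y": 0.255,"z": 0,"hand": 0},
    {"x": 0.155,"y": 0.255,"z": 0,"hand": 0},
    {"x": 0.155,"y": 0.255,"z": 0,"hand": 0},
    {"x": 0.155,"y": 0.255,"z": 0,"hand": 0},
    {"x": 0.155,"y": 0.255,"z": 0,"hand": 0},
  ],
)

```text
invalid input at $.targets[0]: expected keys x, y, z, ax, ay, az, hand
```

>>> carry_out(
  targets=[
    {"x": 0.155,"y": 0.255,"z": 0,"hand": 0},
    {"x": 0.155,"y": 0.255,"z": 0,"hand": 0},
    {"x": 0.155,"y": 0.255,"z": 0,"hand": 0},
    {"x": 0.155,"y": 0.255,"z": 0,"hand": 0},
    {"x": 0.155,"y": 0.255,"z": 0,"hand": 0},
  ],
)

```text
invalid input at $.targets[0]: expected keys x, y, z, ax, ay, az, hand
```

```bash
python3 - <<'E'
from h import *
go((608.5,294.7,190),Rt((0,0,-1),yaw(-72)))
E
```

```text
t 0.10 pos [ 123.1 -510.1  230.8] d[m] [ 0.4854  0.8048 -0.0408] rv [-0.0012 -0.0001  0.0774] |d| 0.941 |rv| 0.077 j [-1.56  0.31  1.5  -0.    1.33 -0.22] F [ 0.6  0.4 -0.5] grip 1.000
```

All keys are required, so I repeat the moves with full rows.

>>> carry_out(
  targets=[
    {"x": 0.15,"y": 0.25,"z": 0,"ax": 0,"ay": 0,"az": 0.04,"hand": 0},
    {"x": 0.15,"y": 0.25,"z": 0,"ax": 0,"ay": 0,"az": 0.077,"hand": 0},
    {"x": 0.15,"y": 0.25,"z": 0,"ax": 0,"ay": 0,"az": 0.077,"hand": 0},
    {"x": 0.15,"y": 0.25,"z": 0,"ax": 0,"ay": 0,"az": 0.077,"hand": 0},
    {"x": 0.15,"y": 0.25,"z": 0,"ax": 0,"ay": 0,"az": 0.077,"hand": 0},
  ],
  grip_force=60,
)

```text
time_s: 0.72
eef_pos: [273.8, -258.1, 231.3]
ee_rot: [0.111, 0.698, 0.111, -0.698]
force: [0.2, -0.8, 0.2]
grip_width: 0.5
```

>>> carry_out(
  targets=[
    {"x": 0.155,"y": 0.255,"z": 0,"ax": 0,"ay": 0,"az": 0,"hand": 0},
    {"x": 0.155,"y": 0.255,"z": 0,"ax": 0,"ay": 0,"az": 0,"hand": 0},
    {"x": 0.155,"y": 0.255,"z": 0,"ax": 0,"ay": 0,"az": 0,"hand": 0},
    {"x": 0.155,"y": 0.255,"z": 0,"ax": 0,"ay": 0,"az": 0,"hand": 0},
    {"x": 0.155,"y": 0.255,"z": 0,"ax": 0,"ay": 0,"az": 0,"hand": 0},
  ],
)

```text
time_s: 1.35
eef_pos: [428.8, -3.0, 231.2]
ee_rot: [-0.111, -0.698, -0.111, 0.698]
force: [0.6, -0.7, -0.0]
grip_width: 0.498
```

>>> carry_out(
  targets=[
    {"x": 0.155,"y": 0.255,"z": 0,"ax": 0,"ay": 0,"az": 0,"hand": 0},
    {"x": 0.155,"y": 0.255,"z": 0,"ax": 0,"ay": 0,"az": 0,"hand": 0},
    {"x": 0.155,"y": 0.255,"z": 0,"ax": 0,"ay": 0,"az": 0,"hand": 0},
    {"x": 0.155,"y": 0.255,"z": 0,"ax": 0,"ay": 0,"az": 0,"hand": 0},
    {"x": 0.155,"y": 0.255,"z": 0,"ax": 0,"ay": 0,"az": 0,"hand": 0},
  ],
)

```text
time_s: 1.98
eef_pos: [583.7, 251.9, 230.6]
ee_rot: [-0.111, -0.698, -0.111, 0.699]
force: [-0.3, -0.7, 0.1]
grip_width: 0.5
```

```bash
python3 - <<'E'
from h import *
go((608.5,294.7,190),Rt((0,0,-1),yaw(-72)))
E
```

```text
t 1.98 pos [583.7 251.9 230.6] d[m] [ 0.0248  0.0428 -0.0406] rv [ 0.0002 -0.0008 -0.0007] |d| 0.064 |rv| 0.001 j [ 0.22  0.57  1.12 -0.    1.45  1.48] F [-0.3 -0.7  0.1] grip 0.500
```

>>> carry_out(
  targets=[
    {"x": 0.0248,"y": 0.0428,"z": -0.04,"ax": 0,"ay": 0,"az": 0,"hand": 0},
    {"x": 0.0248,"y": 0.0428,"z": -0.04,"ax": 0,"ay": 0,"az": 0,"hand": 0},
    {"x": 0.0248,"y": 0.0428,"z": -0.095,"ax": 0,"ay": 0,"az": 0,"hand": 0},
    {"x": 0.0248,"y": 0.0428,"z": -0.14,"ax": 0,"ay": 0,"az": 0,"hand": 0},
    {"x": 0.0248,"y": 0.0428,"z": -0.162,"ax": 0,"ay": 0,"az": 0,"hand": 0},
  ],
)

```text
time_s: 2.6
eef_pos: [607.0, 291.4, 67.6]
ee_rot: [-0.11, -0.698, -0.11, 0.699]
force: [0.4, -0.1, 1.4]
grip_width: 0.502
```

>>> carry_out(
  targets=[
    {"x": 0,"y": 0,"z": 0,"ax": 0,"ay": 0,"az": 0,"hand": -1},
    {"x": 0,"y": 0,"z": 0,"ax": 0,"ay": 0,"az": 0,"hand": -1},
    {"x": 0,"y": 0,"z": 0,"ax": 0,"ay": 0,"az": 0,"hand": -1},
    {"x": 0,"y": 0,"z": 0,"ax": 0,"ay": 0,"az": 0,"hand": -1},
  ],
)

```text
time_s: 3.1
eef_pos: [608.6, 292.5, 70.8]
ee_rot: [0.11, 0.699, 0.111, -0.698]
force: [-0.7, -0.3, 5.2]
grip_width: 0.153
```

```bash
python3 - <<'E'
from h import *
go((608.5,294.7,190),Rt((0,0,-1),yaw(-72)))
t=viewer.capture("top");s=viewer.capture("scene")
cv2.imwrite("pics/c3.png",np.hstack([crop(t,140,130,120,90,400,300),crop(s,370,190,120,90,400,300)]))
E
```

```text
t 3.10 pos [608.6 292.5  70.8] d[m] [-1.000e-04  2.200e-03  1.192e-01] rv [-0.0004  0.0022  0.0003] |d| 0.119 |rv| 0.002 j [ 0.27  0.79  1.17 -0.    1.18  1.53] F [-0.7 -0.3  5.2] grip 0.153
```

View pics/c3.png

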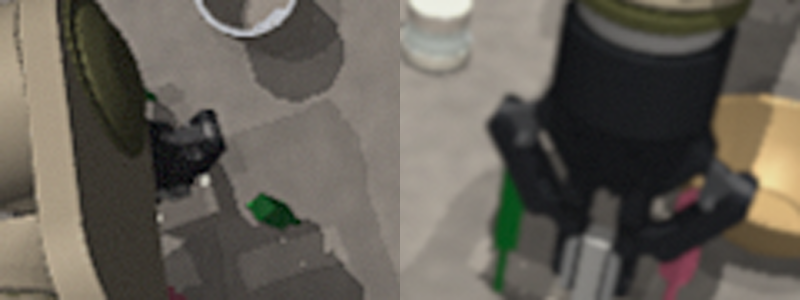

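>>> carry_out(
  targets=[
    {"x": 0,"y": 0,"z": 0.04,"ax": 0,"ay": 0,"az": 0,"hand": -1},
    {"x": 0,"y": 0,"z": 0.08,"ax": 0,"ay": 0,"az": 0,"hand": -1},
    {"x": 0,"y": 0,"z": 0.13,"ax": 0,"ay": 0,"az": 0,"hand": -1},
    {"x": 0,"y": 0,"z": 0.13,"ax": 0,"ay": 0,"az": 0,"hand": -1},
  ],
)

```text
time_s: 3.7
eef_pos: [609.3, 292.9, 204.0]
ee_rot: [0.11, 0.701, 0.111, -0.695]
force: [-0.1, -0.0, -1.5]
grip_width: 0.154
```

```bash
cat >> h.py <<'E'
Y=np.radians(-4.3); xc=np.array([np.cos(Y),np.sin(Y),0]); yc=np.array([-np.sin(Y),np.cos(Y),0]); u=-np.sin(np.radians(35))*xc+np.cos(np.radians(35))*np.array([0,0,1.])
RB=Rt(-u,-yc); M0=np.array([636,33.4,39])
E
python3 - <<'E'
from h import *
go(M0+u*(62.8+45),RB)
s,c,r=cur(); print("mouth->",M0+u*107.8)
E
```

```text
t 3.70 pos [609.3 292.9 204. ] d[m] [-0.035  -0.2549 -0.0767] rv [ 0.0725 -0.6019 -0.377 ] |d| 0.268 |rv| 0.714 j [0.28 0.67 1.01 0.   1.45 1.53] F [-0.1 -0.  -1.5] grip 0.154
mouth-> [574.34250769  38.03605013 127.30459037]
```

>>> carry_out(
  targets=[
    {"x": -0.01,"y": -0.06,"z": 0,"ax": 0.015,"ay": -0.13,"az": -0.08,"hand": -1},
    {"x": -0.02,"y": -0.12,"z": 0,"ax": 0.03,"ay": -0.27,"az": -0.17,"hand": -1},
    {"x": -0.03,"y": -0.18,"z": -0.01,"ax": 0.046,"ay": -0.39,"az": -0.245,"hand": -1},
    {"x": -0.035,"y": -0.235,"z": -0.03,"ax": 0.062,"ay": -0.515,"az": -0.322,"hand": -1},
    {"x": -0.035,"y": -0.255,"z": -0.045,"ax": 0.0725,"ay": -0.602,"az": -0.377,"hand": -1},
  ],
)

```text
time_s: 4.32
eef_pos: [571.3, 34.9, 153.0]
ee_rot: [-0.019, 0.885, -0.035, -0.464]
force: [1.6, 0.2, -0.4]
grip_width: 0.149
```

>>> carry_out(
  targets=[
    {"x": 0,"y": 0,"z": 0,"ax": 0,"ay": 0,"az": 0,"hand": -1},
    {"x": 0,"y": 0,"z": 0,"ax": 0,"ay": 0,"az": 0,"hand": -1},
  ],
)

```text
time_s: 4.58
eef_pos: [573.6, 38.0, 154.9]
ee_rot: [-0.017, 0.884, -0.032, -0.465]
force: [0.9, 0.5, -0.5]
grip_width: 0.155
```

```bash
python3 - <<'E'
from h import *
go(M0+u*(62.8+45),RB)
s,c,r=cur(); f=r.as_matrix()[:,0]; tip=c+62.8*f
print("tip",tip.round(1),"scene",proj("scene",tip).round(1),"top",proj("top",tip).round(1))
t=viewer.capture("top");s=viewer.capture("scene")
a,b=proj("scene",tip).astype(int),proj("top",tip).astype(int)
print(a,b)
cv2.imwrite("pics/scene4.png",s);cv2.imwrite("pics/top4.png",t)
cv2.imwrite("pics/c4.png",np.hstack([crop(t,b[0]-30,b[1]-30,60,60,400,400),crop(s,a[0]-30,a[1]-30,60,60,400,400)]))
E
```

```text
t 4.58 pos [573.6  38.  154.9] d[m] [ 0.0008 -0.     -0.0276] rv [-0.0007 -0.0085 -0.0016] |d| 0.028 |rv| 0.009 j [-0.16  0.26  1.92  0.14  0.36  1.37] F [ 0.9  0.5 -0.5] grip 0.155
tip [609.   35.4 103.2] scene [328.8 197.7] top [309.4 179.8]
[328 197] [309 179]
```

View pics/c4.png

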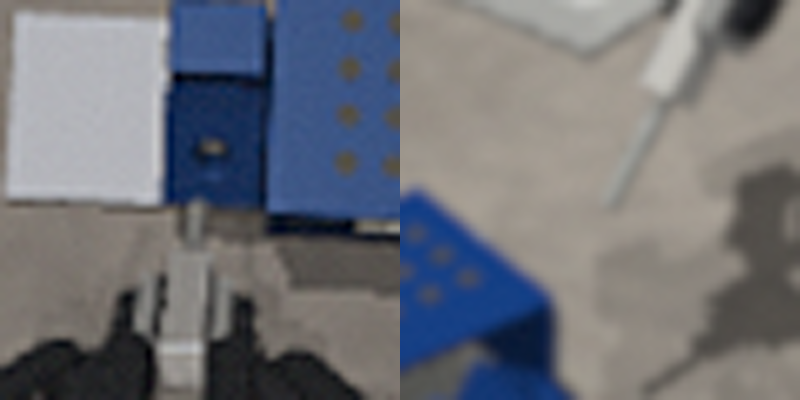

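```bash
python3 - <<'E'
from h import *
np.set_printoptions(precision=1,suppress=True)
s,c,r=cur(); f=r.as_matrix()[:,0]; tip=c+62.8*f
T,e=tri((328.6,197.6),(308.1,179.0)); print("tri tip",T,e,"fk",tip,"tip on top at fk z",onz("top",(308.1,179.0),tip[2]))
M=onz("top",(310.4,171.1),39); print("mouth top",M,"M0",M0)
E
```

```text
tri tip [610.9  37.6 105.4] 0.9847689148905366 fk [609.3  35.7 103.4] tip on top at fk z [610.8  38.  103.4]
mouth top [638.   34.1  39. ] M0 [636.   33.4  39. ]
```

>>> carry_out(
  targets=[
    {"x": 0.007,"y": -0.0036,"z": -0.02,"ax": 0,"ay": -0.008,"az": 0,"hand": -1},
    {"x": 0.014,"y": -0.0036,"z": -0.04,"ax": 0,"ay": -0.008,"az": 0,"hand": -1},
    {"x": 0.021,"y": -0.0036,"z": -0.056,"ax": 0,"ay": -0.008,"az": 0,"hand": -1},
    {"x": 0.021,"y": -0.0036,"z": -0.056,"ax": 0,"ay": -0.008,"az": 0,"hand": -1},
    {"x": 0.021,"y": -0.0036,"z": -0.056,"ax": 0,"ay": -0.008,"az": 0,"hand": -1},
  ],
)

```text
time_s: 5.3
eef_pos: [594.3, 34.3, 99.2]
ee_rot: [-0.017, 0.887, -0.033, -0.461]
force: [0.2, 0.0, -0.3]
grip_width: 0.156
```

```bash
python3 - <<'E'
from h import *
np.set_printoptions(precision=1,suppress=True)
go(M0+u*(62.8+10),RB)
s,c,r=cur(); f=r.as_matrix()[:,0]; tip=c+62.8*f; print("tip fk",tip,"px",proj("scene",tip),proj("top",tip),"f",f)
t=viewer.capture("top");s=viewer.capture("scene")
cv2.imwrite("pics/c5.png",np.hstack([crop(t,285,145,50,50,400,400),crop(s,295,210,50,50,400,400)]))
E
```

```text
t 5.30 pos [594.3  34.3  99.2] d[m] [ 0.  0. -0.] rv [-0.  0. -0.] |d| 0.002 |rv| 0.002 j [-0.2  0.4  1.9  0.2  0.2  1.3] F [ 0.2  0.  -0.3] grip 0.156
tip fk [630.3  31.7  47.8] px [320.3 221.4] [311.5 173.8] f [ 0.6 -0.  -0.8]
```

View pics/c5.png

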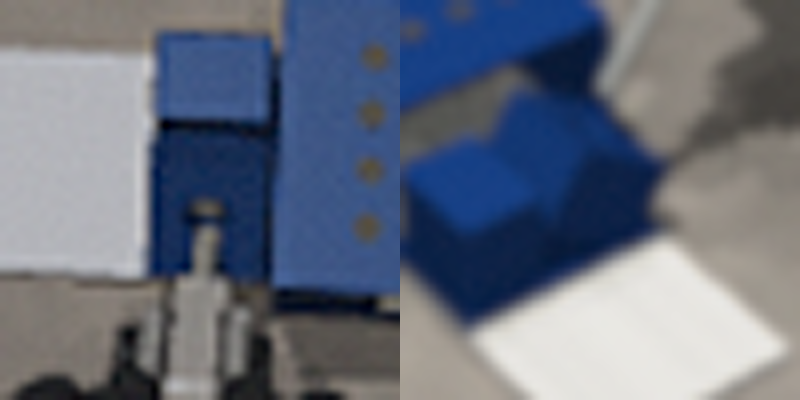

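>>> carry_out(
  targets=[
    {"x": 0.0057,"y": -0.0003,"z": -0.0082,"ax": 0,"ay": 0,"az": 0,"hand": -1},
    {"x": 0.0086,"y": -0.0004,"z": -0.0123,"ax": 0,"ay": 0,"az": 0,"hand": -1},
    {"x": 0.0114,"y": -0.0006,"z": -0.0164,"ax": 0,"ay": 0,"az": 0,"hand": -1},
    {"x": 0.0114,"y": -0.0006,"z": -0.0164,"ax": 0,"ay": 0,"az": 0,"hand": -1},
  ],
)

```text
time_s: 5.9
eef_pos: [605.3, 33.2, 81.4]
ee_rot: [-0.018, 0.886, -0.033, -0.462]
force: [0.3, 0.4, -0.3]
grip_width: 0.158
```

>>> carry_out(
  targets=[
    {"x": 0.0017,"y": -0.0001,"z": -0.0025,"ax": 0,"ay": 0,"az": 0,"hand": -1},
    {"x": 0.0034,"y": -0.0002,"z": -0.0049,"ax": 0,"ay": 0,"az": 0,"hand": -1},
    {"x": 0.0034,"y": -0.0002,"z": -0.0049,"ax": 0,"ay": 0,"az": 0,"hand": -1},
  ],
)

```text
time_s: 6.28
eef_pos: [608.9, 33.0, 76.9]
ee_rot: [-0.018, 0.886, -0.033, -0.461]
force: [-0.7, -0.5, 0.4]
grip_width: 0.153
```

```bash
python3 - <<'E'
from h import *
go(M0+u*(62.8-22),RB); print("F.u",ctrl.sense()["force"]@u)
t=viewer.capture("top");cv2.imwrite("pics/c6.png",crop(t,285,145,50,50,400,400))
E
```

```text
t 6.28 pos [608.9  33.   76.9] d[m] [ 0.0038  0.0021 -0.0045] rv [-0.0009 -0.0001  0.    ] |d| 0.006 |rv| 0.001 j [-0.16  0.46  1.89  0.27  0.19  1.24] F [-0.7 -0.5  0.4] grip 0.153
F.u 0.7292107900601574
```

View pics/c6.png

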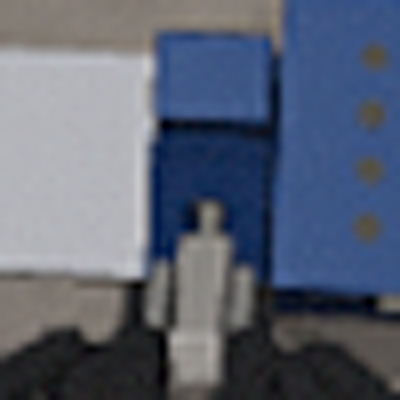

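>>> carry_out(
  targets=[
    {"x": 0.0023,"y": 0,"z": -0.0033,"ax": 0,"ay": 0,"az": 0,"hand": -1},
    {"x": 0.0023,"y": 0,"z": -0.0033,"ax": 0,"ay": 0,"az": 0,"hand": -1},
  ],
)

```text
time_s: 6.58
eef_pos: [611.2, 33.0, 73.7]
ee_rot: [-0.018, 0.886, -0.033, -0.461]
force: [-1.4, -0.9, 2.0]
grip_width: 0.152
```

>>> carry_out(
  targets=[
    {"x": 0.0017,"y": 0,"z": -0.0024,"ax": 0,"ay": 0,"az": 0,"hand": -1},
    {"x": 0.0017,"y": 0,"z": -0.0024,"ax": 0,"ay": 0,"az": 0,"hand": -1},
  ],
)

```text
time_s: 6.82
eef_pos: [612.9, 33.0, 71.3]
ee_rot: [-0.018, 0.886, -0.033, -0.461]
force: [-2.0, -0.8, 1.8]
grip_width: 0.154
```

```bash
python3 - <<'E'
from h import *
import time
go(M0+u*(62.8-22),RB); print("F.u",ctrl.sense()["force"]@u)
E
```

```text
t 6.83 pos [612.9  33.   71.3] d[m] [-0.0002  0.0022  0.0011] rv [-0.0009  0.      0.    ] |d| 0.002 |rv| 0.001 j [-0.16  0.48  1.88  0.27  0.18  1.23] F [-2.  -0.8  1.8] grip 0.154
F.u 2.532097232685717
```

>>> carry_out(
  targets=[
    {"x": 0.0014,"y": 0,"z": -0.0021,"ax": 0,"ay": 0,"az": 0,"hand": -1},
    {"x": 0.0014,"y": 0,"z": -0.0021,"ax": 0,"ay": 0,"az": 0,"hand": -1},
  ],
)

```text
time_s: 7.08
eef_pos: [614.0, 33.3, 70.0]
ee_rot: [-0.018, 0.886, -0.033, -0.461]
force: [-14.0, -0.1, 15.1]
grip_width: 0.155
```

```bash
python3 - <<'E'
from h import *
go(M0+u*(62.8-22),RB); print("F.u",ctrl.sense()["force"]@u)
E
```

```text
t 7.08 pos [614.   33.3  70. ] d[m] [-0.0014  0.0019  0.0024] rv [-0.0009  0.0005 -0.0005] |d| 0.003 |rv| 0.001 j [-0.16  0.48  1.88  0.28  0.17  1.23] F [-14.   -0.1  15.1] grip 0.155
F.u 20.372380545427163
```

>>> carry_out(
  targets=[
    {"x": -0.0008,"y": 0,"z": 0.0012,"ax": 0,"ay": 0,"az": 0,"hand": -1},
    {"x": -0.0006,"y": 0.003,"z": 0.0012,"ax": 0,"ay": 0,"az": 0,"hand": -1},
    {"x": -0.0004,"y": 0.006,"z": 0.0012,"ax": 0,"ay": 0,"az": 0,"hand": -1},
    {"x": -0.0001,"y": 0.01,"z": 0.0012,"ax": 0,"ay": 0,"az": 0,"hand": -1},
    {"x": 0.0003,"y": 0.015,"z": 0.0012,"ax": 0,"ay": 0,"az": 0,"hand": -1},
  ],
)

```text
time_s: 7.7
eef_pos: [614.6, 48.3, 70.5]
ee_rot: [-0.018, 0.886, -0.033, -0.461]
force: [-5.3, -0.0, 5.6]
grip_width: 0.157
```

```bash
python3 - <<'E'
from h import *
go(M0+u*(62.8-22),RB); print("F.u",ctrl.sense()["force"]@u)
E
```

```text
t 7.70 pos [614.6  48.3  70.5] d[m] [-0.0019 -0.0131  0.0019] rv [-0.0009  0.0001 -0.    ] |d| 0.013 |rv| 0.001 j [-0.12  0.49  1.87  0.17  0.17  1.37] F [-5.3 -0.   5.6] grip 0.157
F.u 7.667260489791202
```

>>> carry_out(
  targets=[
    {"x": 0.0005,"y": 0.01,"z": 0.0004,"ax": 0,"ay": 0,"az": 0,"hand": -1},
    {"x": 0.0013,"y": 0.02,"z": 0.0004,"ax": 0,"ay": 0,"az": 0,"hand": -1},
    {"x": 0.002,"y": 0.03,"z": 0.0004,"ax": 0,"ay": 0,"az": 0,"hand": -1},
    {"x": 0.0027,"y": 0.04,"z": 0.0004,"ax": 0,"ay": 0,"az": 0,"hand": -1},
    {"x": 0.0027,"y": 0.04,"z": 0.0004,"ax": 0,"ay": 0,"az": 0,"hand": -1},
  ],
)

```text
time_s: 8.32
eef_pos: [617.3, 88.9, 70.8]
ee_rot: [-0.017, 0.886, -0.032, -0.461]
force: [-1.2, 0.8, 2.7]
grip_width: 0.156
```

```bash
python3 - <<'E'
from h import *
go(M0+u*(62.8-22),RB); print("F.u",ctrl.sense()["force"]@u)
E
```

```text
t 8.32 pos [617.3  88.9  70.8] d[m] [-0.0046 -0.0537  0.0016] rv [-0.0009  0.0003 -0.0014] |d| 0.054 |rv| 0.002 j [-0.04  0.5   1.85 -0.11  0.19  1.71] F [-1.2  0.8  2.7] grip 0.156
F.u 2.9040038562883534
```

>>> carry_out(
  targets=[
    {"x": 0.0006,"y": 0,"z": -0.0008,"ax": 0,"ay": 0,"az": 0,"hand": -1},
    {"x": 0.0012,"y": 0.008,"z": -0.0008,"ax": 0,"ay": 0,"az": 0,"hand": -1},
    {"x": 0.0018,"y": 0.016,"z": -0.0008,"ax": 0,"ay": 0,"az": 0,"hand": -1},
    {"x": 0.0024,"y": 0.023,"z": -0.0008,"ax": 0,"ay": 0,"az": 0,"hand": -1},
    {"x": 0.0025,"y": 0.026,"z": -0.0008,"ax": 0,"ay": 0,"az": 0,"hand": -1},
  ],
)

```text
time_s: 8.95
eef_pos: [619.5, 113.0, 70.3]
ee_rot: [-0.018, 0.886, -0.034, -0.462]
force: [-9.0, -14.6, 11.2]
grip_width: 0.158
```

```bash
python3 - <<'E'
from h import *
go(M0+u*(62.8-22),RB); print("F.u",ctrl.sense()["force"]@u)
t=viewer.capture("top");s=viewer.capture("scene")
cv2.imwrite("pics/c7.png",np.hstack([crop(t,240,130,80,80,400,400),crop(s,270,190,80,80,400,400)]))
E
```

```text
t 8.95 pos [619.5 113.   70.3] d[m] [-0.0069 -0.0779  0.0021] rv [ 0.    -0.001  0.001] |d| 0.078 |rv| 0.001 j [ 0.02  0.52  1.82 -0.27  0.2   1.91] F [ -9.  -14.6  11.2] grip 0.158
F.u 13.66861070025193
```

View pics/c7.png

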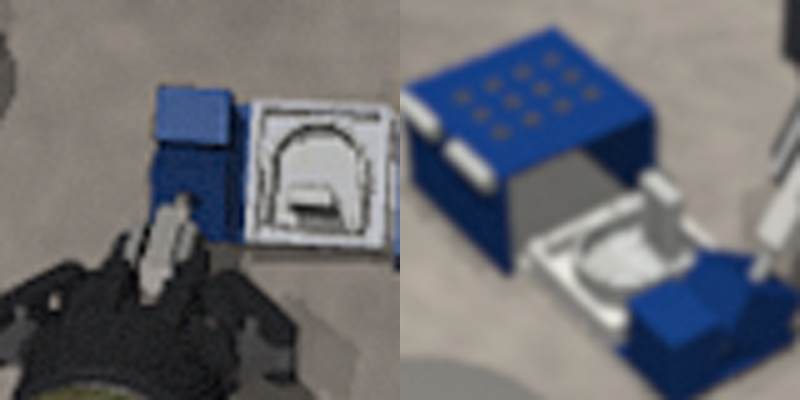

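>>> carry_out(
  targets=[
    {"x": 0,"y": -0.002,"z": 0,"ax": 0,"ay": 0,"az": 0,"hand": -1},
    {"x": -0.0057,"y": -0.003,"z": 0.0082,"ax": 0,"ay": 0,"az": 0,"hand": -1},
    {"x": -0.0143,"y": -0.003,"z": 0.0205,"ax": 0,"ay": 0,"az": 0,"hand": -1},
    {"x": -0.0286,"y": -0.002,"z": 0.041,"ax": 0,"ay": 0,"az": 0,"hand": -1},
    {"x": -0.04,"y": -0.001,"z": 0.06,"ax": 0,"ay": 0,"az": 0,"hand": -1},
  ],
)

```text
time_s: 9.68
eef_pos: [578.6, 113.1, 130.8]
ee_rot: [-0.018, 0.886, -0.033, -0.462]
force: [0.2, 0.4, -0.6]
grip_width: 0.152
```

```bash
python3 - <<'E'
from h import *
go((418,300,190),Rt((0,0,-1),yaw(-72)))
go((418,300,190),Rt((0,0,-1),yaw(-94)))
t=viewer.capture("top");cv2.imwrite("pics/c8.png",crop(t,150,130,200,150,800,600))
E
```

```text
t 9.68 pos [578.6 113.1 130.8] d[m] [-0.1606  0.1869  0.0592] rv [-0.0741  0.6093  0.3772] |d| 0.253 |rv| 0.720 j [ 0.02  0.34  1.9  -0.17  0.3   1.81] F [ 0.2  0.4 -0.6] grip 0.152
t 9.68 pos [578.6 113.1 130.8] d[m] [-0.1606  0.1869  0.0592] rv [0.0432 0.6085 0.0053] |d| 0.253 |rv| 0.610 j [ 0.02  0.34  1.9  -0.17  0.3   1.81] F [ 0.2  0.4 -0.6] grip 0.152
```

View pics/c8.png

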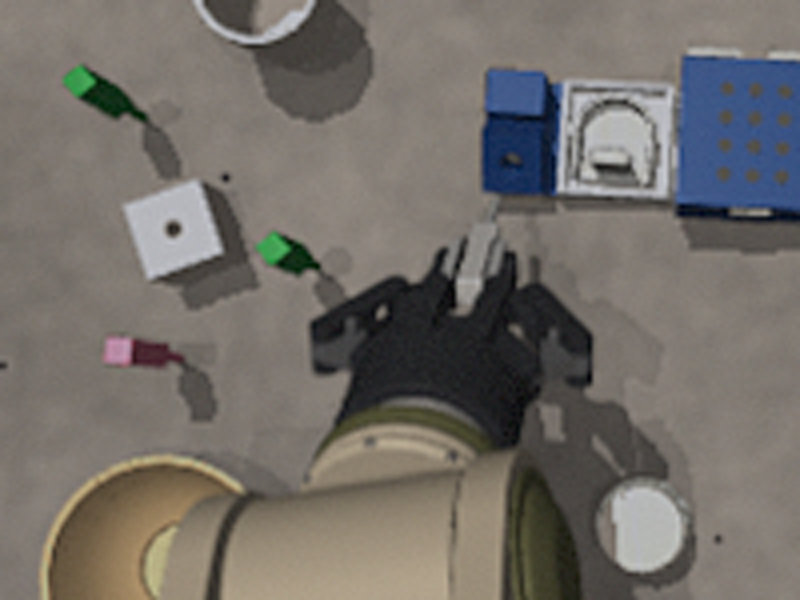

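```bash
python3 - <<'E'
from h import *
a=np.radians(20);u2=-np.sin(a)*xc+np.array([0,0,np.cos(a)])
R2=Rt(-u2,-yc); tip=np.array([422,299,12]); print(tip+62.8*u2)
go(tip+62.8*u2+[0,0,95],R2)
E
```

```text
[400.58159514 300.61045795  71.01269659]
t 9.72 pos [578.7 113.4 133.2] d[m] [-0.1781  0.1872  0.0328] rv [ 0.0185  0.2635 -0.0005] |d| 0.260 |rv| 0.264 j [ 0.02  0.33  1.9  -0.17  0.31  1.81] F [1.5 1.  2.6] grip 0.155
```

>>> carry_out(
  targets=[
    {"x": -0.03,"y": 0.02,"z": 0.04,"ax": 0.005,"ay": 0.06,"az": 0,"hand": -1},
    {"x": -0.07,"y": 0.06,"z": 0.045,"ax": 0.01,"ay": 0.12,"az": 0,"hand": -1},
    {"x": -0.11,"y": 0.105,"z": 0.045,"ax": 0.0135,"ay": 0.18,"az": 0,"hand": -1},
    {"x": -0.15,"y": 0.15,"z": 0.04,"ax": 0.017,"ay": 0.24,"az": 0,"hand": -1},
    {"x": -0.178,"y": 0.187,"z": 0.033,"ax": 0.0185,"ay": 0.2635,"az": 0,"hand": -1},
  ],
)

```text
time_s: 10.35
eef_pos: [400.2, 301.5, 163.2]
ee_rot: [-0.021, 0.818, -0.03, -0.574]
force: [1.0, 0.1, -1.0]
grip_width: 0.155
```

>>> carry_out(
  targets=[
    {"x": 0,"y": 0,"z": -0.04,"ax": 0,"ay": 0,"az": 0,"hand": -1},
    {"x": 0,"y": 0,"z": -0.07,"ax": 0,"ay": 0,"az": 0,"hand": -1},
    {"x": 0,"y": 0,"z": -0.07,"ax": 0,"ay": 0,"az": 0,"hand": -1},
  ],
)

```text
time_s: 10.72
eef_pos: [400.5, 299.5, 91.4]
ee_rot: [-0.02, 0.817, -0.031, -0.576]
force: [-0.5, 0.1, -0.5]
grip_width: 0.155
```

```bash
python3 - <<'E'
from h import *
a=np.radians(20);u2=-np.sin(a)*xc+np.array([0,0,np.cos(a)])
R2=Rt(-u2,-yc); tip=np.array([422,299,12])
go(tip+62.8*u2,R2)
E
```

```text
t 10.72 pos [400.5 299.5  91.4] d[m] [ 0.0001  0.0012 -0.0204] rv [ 0.0023 -0.0065 -0.0001] |d| 0.020 |rv| 0.007 j [ 0.5   0.33  1.93 -0.33  0.61  2.39] F [-0.5  0.1 -0.5] grip 0.155
```

>>> carry_out(
  targets=[
    {"x": 0,"y": 0,"z": -0.01,"ax": 0,"ay": 0,"az": 0,"hand": -1},
    {"x": 0,"y": 0,"z": -0.021,"ax": 0,"ay": 0,"az": 0,"hand": -1},
    {"x": 0,"y": 0,"z": -0.021,"ax": 0,"ay": 0,"az": 0,"hand": -1},
  ],
)

```text
time_s: 11.1
eef_pos: [401.5, 299.8, 71.5]
ee_rot: [-0.021, 0.818, -0.031, -0.575]
force: [0.3, -0.7, -1.6]
grip_width: 0.151
```

>>> carry_out(
  targets=[
    {"x": 0,"y": 0,"z": 0,"ax": 0,"ay": 0,"az": 0,"hand": -0.3},
    {"x": 0,"y": 0,"z": 0,"ax": 0,"ay": 0,"az": 0,"hand": -0.3},
    {"x": 0,"y": 0,"z": 0,"ax": 0,"ay": 0,"az": 0,"hand": -0.3},
    {"x": 0,"y": 0,"z": 0,"ax": 0,"ay": 0,"az": 0,"hand": -0.3},
  ],
)

```text
time_s: 11.6
eef_pos: [401.7, 300.1, 72.1]
ee_rot: [-0.021, 0.818, -0.031, -0.574]
force: [-0.5, -0.2, 0.5]
grip_width: 0.349
```

```bash
python3 - <<'E'
from h import *
go((400,300,160))
s=viewer.capture("scene");cv2.imwrite("pics/c9.png",crop(s,420,160,120,120,500,500))
E
```

```text
t 11.60 pos [401.7 300.1  72.1] d[m] [-0.0017 -0.0001  0.0879] rv [0. 0. 0.] |d| 0.088 |rv| 0.000 j [ 0.5   0.37  1.95 -0.36  0.56  2.43] F [-0.5 -0.2  0.5] grip 0.349
```

View pics/c9.png

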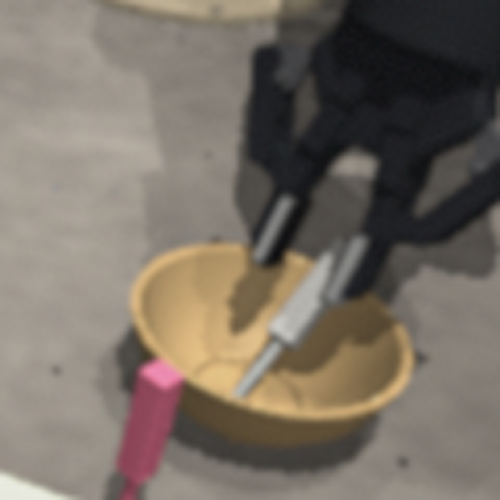

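>>> carry_out(
  targets=[
    {"x": -0.002,"y": 0,"z": 0.015,"ax": 0,"ay": 0,"az": 0,"hand": -0.2},
    {"x": -0.006,"y": 0,"z": 0.035,"ax": 0,"ay": 0,"az": 0,"hand": -0.2},
    {"x": -0.012,"y": 0,"z": 0.07,"ax": 0,"ay": 0,"az": 0,"hand": -0.2},
    {"x": -0.02,"y": 0,"z": 0.12,"ax": 0,"ay": 0,"az": 0,"hand": 0},
    {"x": -0.02,"y": 0,"z": 0.15,"ax": 0,"ay": 0,"az": 0,"hand": 0},
  ],
)

```text
time_s: 12.28
eef_pos: [381.3, 300.4, 225.5]
ee_rot: [-0.022, 0.819, -0.03, -0.573]
force: [-0.3, 0.6, -0.3]
grip_width: 0.502
```

```bash
python3 - <<'E'
from h import *
s=viewer.capture("scene");cv2.imwrite("pics/c10.png",np.hstack([crop(s,420,160,120,120,500,500),crop(s,270,185,90,90,300,300).__array__().copy() if 0 else cv2.copyMakeBorder(crop(s,270,185,90,90,300,300),0,200,0,0,cv2.BORDER_CONSTANT)]))
t=viewer.capture("top");cv2.imwrite("pics/top10.png",t)
# tab of tray: bright region in pocket
# tray expected in the pocket (658,49.7,9); tab at tray x=-16, 42 high -> top z 51
P=np.array([652.3,-25.05,0])+yc*75+xc*0
tab=P-16*xc; print("pocket",P.round(1),"tab",tab.round(1),"tab px top",proj("top",[tab[0],tab[1],51]).round(1),"scene",proj("scene",[tab[0],tab[1],51]).round(1))
go((640,46,160),Rt((0,0,-1),-xc)); go((640,46,160),Rt((0,0,-1),xc))
E
```

```text
pocket [657.9  49.7   0. ] tab [642.   50.9   0. ] tab px top [302.7 168.6] scene [322.  226.7]
t 12.38 pos [382.5 300.9 226.4] d[m] [ 0.2575 -0.2549 -0.0664] rv [ 0.2936  0.2585 -1.5531] |d| 0.368 |rv| 1.602 j [ 0.53  0.11  1.81 -0.24  0.94  2.29] F [ 0.2 -0.6 -0.2] grip 0.503
t 12.38 pos [382.5 300.9 226.4] d[m] [ 0.2575 -0.2549 -0.0664] rv [-0.2585  0.2936  1.553 ] |d| 0.368 |rv| 1.602 j [ 0.53  0.11  1.81 -0.24  0.94  2.29] F [ 0.2 -0.6 -0.2] grip 0.503
```

View pics/c10.png

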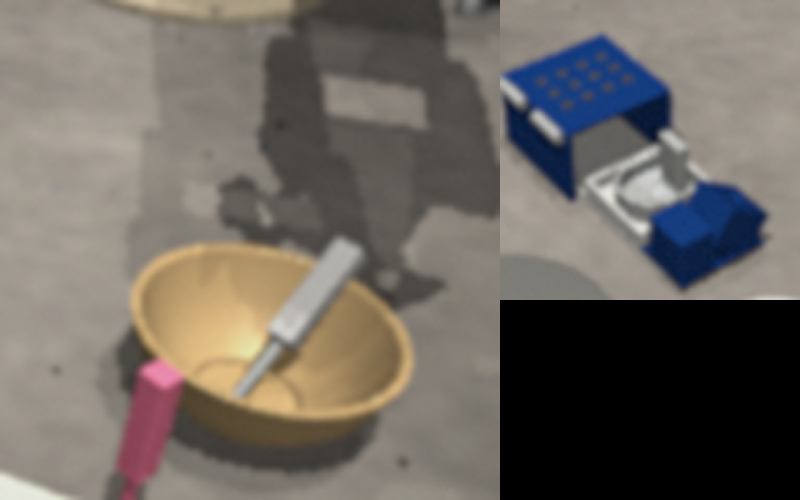

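>>> carry_out(
  targets=[
    {"x": 0.03,"y": -0.03,"z": 0,"ax": -0.029,"ay": 0.033,"az": 0.173,"hand": 0},
    {"x": 0.06,"y": -0.06,"z": 0,"ax": -0.057,"ay": 0.065,"az": 0.345,"hand": 0},
    {"x": 0.09,"y": -0.09,"z": 0,"ax": -0.086,"ay": 0.098,"az": 0.518,"hand": 0},
    {"x": 0.12,"y": -0.12,"z": 0,"ax": -0.115,"ay": 0.13,"az": 0.69,"hand": 0},
    {"x": 0.15,"y": -0.15,"z": 0,"ax": -0.144,"ay": 0.163,"az": 0.863,"hand": 0},
  ],
)

```text
time_s: 13.0
eef_pos: [530.7, 150.6, 222.0]
ee_rot: [0.242, 0.73, 0.233, -0.595]
force: [0.0, 1.0, -0.2]
grip_width: 0.499
```

```bash
python3 - <<'E'
from h import *
go((640.5,50,150),Rt((0,0,-1),xc))
E
```

```text
t 13.00 pos [530.7 150.6 222. ] d[m] [ 0.1098 -0.1006 -0.072 ] rv [-0.1255  0.153   0.8047] |d| 0.165 |rv| 0.829 j [0.04 0.28 1.59 0.05 1.09 0.91] F [ 0.   1.  -0.2] grip 0.499
```

>>> carry_out(
  targets=[
    {"x": 0.03,"y": -0.025,"z": 0,"ax": -0.026,"ay": 0.032,"az": 0.168,"hand": 0},
    {"x": 0.06,"y": -0.05,"z": 0,"ax": -0.052,"ay": 0.063,"az": 0.333,"hand": 0},
    {"x": 0.09,"y": -0.08,"z": 0,"ax": -0.078,"ay": 0.095,"az": 0.5,"hand": 0},
    {"x": 0.11,"y": -0.1,"z": -0.03,"ax": -0.104,"ay": 0.126,"az": 0.665,"hand": 0},
    {"x": 0.11,"y": -0.1006,"z": -0.072,"ax": -0.1255,"ay": 0.153,"az": 0.805,"hand": 0},
  ],
)

```text
time_s: 13.62
eef_pos: [641.3, 49.4, 149.1]
ee_rot: [0.481, 0.52, 0.48, -0.518]
force: [-0.0, 0.8, -0.7]
grip_width: 0.5
```

>>> carry_out(
  targets=[
    {"x": 0,"y": 0,"z": 0,"ax": 0,"ay": 0,"az": 0,"hand": 0},
    {"x": 0,"y": 0,"z": 0,"ax": 0,"ay": 0,"az": 0,"hand": 0},
  ],
)

```text
time_s: 13.88
eef_pos: [640.6, 51.3, 151.9]
ee_rot: [0.48, 0.522, 0.478, -0.519]
force: [-0.5, -0.1, 1.0]
grip_width: 0.502
```

```bash
python3 - <<'E'
from h import *
go((640.5,50,29),Rt((0,0,-1),xc))
E
```

```text
t 13.88 pos [640.6  51.3 151.9] d[m] [-1.000e-04 -1.300e-03 -1.229e-01] rv [-0.0007  0.0045  0.0077] |d| 0.123 |rv| 0.009 j [-0.1   0.63  1.22  0.    1.29 -0.02] F [-0.5 -0.1  1. ] grip 0.502
```

>>> carry_out(
  targets=[
    {"x": 0,"y": -0.001,"z": -0.04,"ax": 0,"ay": 0.0045,"az": 0.0075,"hand": 0},
    {"x": 0,"y": -0.001,"z": -0.08,"ax": 0,"ay": 0.0045,"az": 0.0075,"hand": 0},
    {"x": 0,"y": -0.001,"z": -0.11,"ax": 0,"ay": 0.0045,"az": 0.0075,"hand": 0},
    {"x": 0,"y": -0.001,"z": -0.122,"ax": 0,"ay": 0.0045,"az": 0.0075,"hand": 0},
    {"x": 0,"y": -0.001,"z": -0.122,"ax": 0,"ay": 0.0045,"az": 0.0075,"hand": 0},
  ],
)

```text
time_s: 14.5
eef_pos: [640.8, 50.1, 29.3]
ee_rot: [-0.481, -0.518, -0.482, 0.518]
force: [0.2, -0.4, 0.6]
grip_width: 0.501
```

```bash
python3 - <<'E'
from h import *
go((640.5,50,29),Rt((0,0,-1),xc))
E
```

```text
t 14.50 pos [640.8  50.1  29.3] d[m] [-0.0003 -0.0001 -0.0003] rv [-0.0003 -0.001  -0.0013] |d| 0.000 |rv| 0.002 j [-0.1   0.77  1.32  0.    1.05 -0.03] F [ 0.2 -0.4  0.6] grip 0.501
```

>>> carry_out(
  targets=[
    {"x": 0,"y": 0,"z": 0,"ax": 0,"ay": 0,"az": 0,"hand": -1},
    {"x": 0,"y": 0,"z": 0,"ax": 0,"ay": 0,"az": 0,"hand": -1},
    {"x": 0,"y": 0,"z": 0,"ax": 0,"ay": 0,"az": 0,"hand": -1},
    {"x": 0,"y": 0,"z": 0,"ax": 0,"ay": 0,"az": 0,"hand": -1},
  ],
  grip_force=50,
)

```text
time_s: 15.0
eef_pos: [640.9, 50.0, 29.4]
ee_rot: [-0.481, -0.518, -0.482, 0.518]
force: [-1.2, -0.3, 6.6]
grip_width: 0.089
```

>>> carry_out(
  targets=[
    {"x": 0,"y": 0,"z": 0.01,"ax": 0,"ay": 0,"az": 0,"hand": -1},
    {"x": 0,"y": 0,"z": 0.025,"ax": 0,"ay": 0,"az": 0,"hand": -1},
    {"x": 0,"y": 0,"z": 0.055,"ax": 0,"ay": 0,"az": 0,"hand": -1},
    {"x": 0,"y": 0,"z": 0.1,"ax": 0,"ay": 0,"az": 0,"hand": -1},
    {"x": 0,"y": 0,"z": 0.13,"ax": 0,"ay": 0,"az": 0,"hand": -1},
  ],
)

```text
time_s: 15.62
eef_pos: [640.6, 50.0, 161.3]
ee_rot: [0.481, 0.518, 0.481, -0.518]
force: [-0.2, 0.2, -1.3]
grip_width: 0.094
```

```bash
python3 - <<'E'
from h import *
Ys=np.radians(9.85);xs=np.array([np.cos(Ys),np.sin(Ys),0])
F=np.array([401.7,-216.4,4])
T=F-16*xs; print("tab target",T)
go((T[0]-1.5,T[1]-1,160),Rt((0,0,-1),xs))
t=viewer.capture("top");cv2.imwrite("pics/top11.png",t)
a=cv2.cvtColor(cv2.imread("pics/top10.png"),cv2.COLOR_BGR2GRAY);b=cv2.cvtColor(t,cv2.COLOR_BGR2GRAY)
print("recess/tray area gray before/after",a[160:176,295:312].mean(),b[160:176,295:312].mean())
E
```

```text
tab target [ 385.9358562  -219.13710984    4.        ]
t 15.62 pos [640.6  50.  161.3] d[m] [-0.2562 -0.2701 -0.0013] rv [-1.00e-04  3.00e-04  2.45e-01] |d| 0.372 |rv| 0.245 j [-0.1   0.63  1.2   0.    1.31 -0.03] F [-0.2  0.2 -1.3] grip 0.094
recess/tray area gray before/after 149.86029411764707 79.26470588235294
```

>>> carry_out(
  targets=[
    {"x": -0.025,"y": -0.027,"z": 0,"ax": 0,"ay": 0,"az": 0.03,"hand": -1},
    {"x": -0.055,"y": -0.06,"z": 0,"ax": 0,"ay": 0,"az": 0.06,"hand": -1},
    {"x": -0.09,"y": -0.095,"z": 0,"ax": 0,"ay": 0,"az": 0.1,"hand": -1},
    {"x": -0.12,"y": -0.127,"z": 0,"ax": 0,"ay": 0,"az": 0.14,"hand": -1},
    {"x": -0.155,"y": -0.163,"z": 0,"ax": 0,"ay": 0,"az": 0.18,"hand": -1},
  ],
)

```text
time_s: 16.3
eef_pos: [484.2, -113.8, 158.4]
ee_rot: [0.526, 0.471, 0.527, -0.473]
force: [0.7, -0.3, -1.1]
grip_width: 0.091
```

>>> carry_out(
  targets=[
    {"x": -0.03,"y": -0.032,"z": 0,"ax": 0,"ay": 0,"az": 0.03,"hand": -1},
    {"x": -0.06,"y": -0.064,"z": 0,"ax": 0,"ay": 0,"az": 0.05,"hand": -1},
    {"x": -0.085,"y": -0.09,"z": 0,"ax": 0,"ay": 0,"az": 0.065,"hand": -1},
    {"x": -0.101,"y": -0.107,"z": 0,"ax": 0,"ay": 0,"az": 0.065,"hand": -1},
    {"x": -0.101,"y": -0.107,"z": 0,"ax": 0,"ay": 0,"az": 0.065,"hand": -1},
  ],
)

```text
time_s: 16.92
eef_pos: [383.7, -220.7, 158.4]
ee_rot: [0.54, 0.455, 0.541, -0.457]
force: [-1.4, -0.3, -0.6]
grip_width: 0.094
```

```bash
python3 - <<'E'
from h import *
Ys=np.radians(9.85);xs=np.array([np.cos(Ys),np.sin(Ys),0])
go((384.4,-220.1,160),Rt((0,0,-1),xs))
t=viewer.capture("top");s=viewer.capture("scene")
cv2.imwrite("pics/top12.png",t);cv2.imwrite("pics/scene12.png",s)
# where does the tray (diff to start picture) appear in the scene view, against the prediction?
d=cv2.absdiff(cv2.cvtColor(s,cv2.COLOR_BGR2HSV)[:,:,2],cv2.cvtColor(cv2.imread("pics/scene0.png"),cv2.COLOR_BGR2HSV)[:,:,2])
s_,c,r=cur()
for nm,off,z in(("tabtop",0,22),("base-x",-9,-20),("base+x",41,-20)):
    X=c+xs*off+[0,0,z]; print(nm,X.round(1),"scene",proj("scene",X).round(0),"top",proj("top",X).round(0))
p=proj("scene",c+xs*16-[0,0,20]).astype(int);g=cv2.cvtColor(s,cv2.COLOR_BGR2GRAY)
print(p);print(cv2.resize(g[p[1]-24:p[1]+20,p[0]-36:p[0]+36],(36,22),interpolation=cv2.INTER_AREA))
E
```

```text
t 16.93 pos [ 383.7 -220.7  158.4] d[m] [0.0007 0.0006 0.0016] rv [ 0.0007 -0.0023  0.0024] |d| 0.002 |rv| 0.003 j [-0.79  0.21  1.84 -0.    1.1  -0.96] F [-1.4 -0.3 -0.6] grip 0.094
tabtop [ 384.5 -219.7  180.2] scene [328. 104.] top [450. 292.]
base-x [ 375.6 -221.2  138.2] scene [330. 118.] top [444. 293.]
base+x [ 424.9 -212.7  138.2] scene [319. 123.] top [438. 268.]
[324 120]
[[158 159 160 156 154 155 155 155 155 157 160 160 161 148  82  32  23  20
   27  29  22  21  22  69 142 156 156 155 152 151 152 155 157 157 157 157]
 [157 160 160 159 157 156 156 154 153 153 154 154 154 151 131 108  86  42
   21  23  26  24  49 111 151 154 153 153 154 154 156 157 157 157 156 156]
 [156 157 158 158 157 158 158 158 156 155 154 151 150 151 152 152 144  83
   23  28  57  38  62 129 154 155 155 158 160 160 159 160 159 158 157 156]
 [155 155 155 154 155 158 159 159 159 158 155 152 150 151 152 154 151  92
   26  33  74  47  62 131 155 157 160 164 165 165 163 162 161 163 162 161]
 [149 150 151 152 154 158 160 161 162 167 158 152 152 152 151 152 150  92
   24  34  76  59  67 133 159 161 162 166 168
[... 1863 characters left out ...]
 236 236 234 226 203 174 146
  145 153 155 154 154 153 155 155 156 155 157 155 151 152 156 158 157 155]
 [140 150 178 214 232 236 236 235 235 235 234 228 211 184 153 134 132 140
  147 150 153 155 151 144 143 144 145 138 139 135 130 132 126 125 124 121]
 [150 147 144 156 183 212 232 236 232 216 189 157 141 132 138 145 152 155
  155 156 155 149 121 104 104 104 105 102 102 100  98  99  95  94  94  94]
 [157 158 157 154 152 163 192 197 172 147 132 135 145 153 156 155 154 156
  156 156 155 139 103  95  95  95  96  98  99  97  96  95  94  94  97  98]
 [159 157 157 165 169 156 154 156 147 154 153 156 158 159 158 155 155 156
  156 154 153 147 110  95  95  95  94  96  97  97  97  96  95  94 111 130]]
```

>>> carry_out(
  targets=[
    {"x": 0.012,"y": 0.003,"z": -0.03,"ax": 0,"ay": 0,"az": 0,"hand": -1},
    {"x": 0.012,"y": 0.003,"z": -0.07,"ax": 0,"ay": 0,"az": 0,"hand": -1},
    {"x": 0.012,"y": 0.003,"z": -0.1,"ax": 0,"ay": 0,"az": 0,"hand": -1},
    {"x": 0.012,"y": 0.003,"z": -0.12,"ax": 0,"ay": 0,"az": 0,"hand": -1},
    {"x": 0.012,"y": 0.003,"z": -0.122,"ax": 0,"ay": 0,"az": 0,"hand": -1},
  ],
)

```text
time_s: 17.65
eef_pos: [396.3, -215.9, 35.2]
ee_rot: [0.54, 0.454, 0.543, -0.455]
force: [0.2, -0.1, 0.0]
grip_width: 0.088
```

>>> carry_out(
  targets=[
    {"x": 0,"y": 0,"z": -0.004,"ax": 0,"ay": 0,"az": 0,"hand": -1},
    {"x": 0,"y": 0,"z": -0.008,"ax": 0,"ay": 0,"az": 0,"hand": -1},
    {"x": 0,"y": 0,"z": -0.01,"ax": 0,"ay": 0,"az": 0,"hand": -1},
    {"x": 0,"y": 0,"z": -0.01,"ax": 0,"ay": 0,"az": 0,"hand": -1},
  ],
)

```text
time_s: 18.15
eef_pos: [396.3, -217.0, 26.1]
ee_rot: [0.54, 0.455, 0.542, -0.456]
force: [0.1, 0.3, -0.7]
grip_width: 0.092
```

>>> carry_out(
  targets=[
    {"x": 0,"y": 0,"z": -0.0015,"ax": 0,"ay": 0,"az": 0,"hand": -1},
    {"x": 0,"y": 0,"z": -0.0015,"ax": 0,"ay": 0,"az": 0,"hand": -1},
  ],
)

```text
time_s: 18.4
eef_pos: [396.2, -217.0, 24.5]
ee_rot: [0.54, 0.455, 0.542, -0.456]
force: [-0.1, 0.7, -1.1]
grip_width: 0.095
```

>>> carry_out(
  targets=[
    {"x": 0,"y": 0,"z": -0.001,"ax": 0,"ay": 0,"az": 0,"hand": -1},
    {"x": 0,"y": 0,"z": -0.001,"ax": 0,"ay": 0,"az": 0,"hand": -1},
  ],
)

```text
time_s: 18.65
eef_pos: [396.3, -217.2, 24.3]
ee_rot: [0.541, 0.454, 0.542, -0.456]
force: [-3.8, 2.8, 12.2]
grip_width: 0.092
```

>>> carry_out(
  targets=[
    {"x": 0,"y": 0,"z": 0.0007,"ax": 0,"ay": 0,"az": 0,"hand": -1},
    {"x": 0,"y": 0,"z": 0.0007,"ax": 0,"ay": 0,"az": 0,"hand": -0.6},
    {"x": 0,"y": 0,"z": 0.0007,"ax": 0,"ay": 0,"az": 0,"hand": -0.6},
    {"x": 0,"y": 0,"z": 0.0007,"ax": 0,"ay": 0,"az": 0,"hand": -0.6},
  ],
)

```text
time_s: 19.15
eef_pos: [396.2, -217.0, 24.2]
ee_rot: [0.54, 0.455, 0.542, -0.456]
force: [0.1, -0.8, 0.0]
grip_width: 0.2
```

>>> carry_out(
  targets=[
    {"x": 0,"y": 0,"z": 0.02,"ax": 0,"ay": 0,"az": 0,"hand": -0.6},
    {"x": 0,"y": 0,"z": 0.05,"ax": 0,"ay": 0,"az": 0,"hand": -0.6},
    {"x": 0,"y": 0,"z": 0.1,"ax": 0,"ay": 0,"az": 0,"hand": -0.6},
    {"x": 0,"y": 0,"z": 0.16,"ax": 0,"ay": 0,"az": 0,"hand": -0.6},
    {"x": 0,"y": 0,"z": 0.2,"ax": 0,"ay": 0,"az": 0,"hand": -0.6},
  ],
)

```text
time_s: 19.77
eef_pos: [396.4, -217.1, 226.8]
ee_rot: [0.541, 0.454, 0.541, -0.456]
force: [-0.4, -0.4, -0.8]
grip_width: 0.205
```

>>> carry_out(
  targets=[
    {"x": -0.06,"y": -0.06,"z": 0,"ax": 0,"ay": 0,"az": 0,"hand": -0.6},
    {"x": -0.1,"y": -0.1,"z": 0,"ax": 0,"ay": 0,"az": 0,"hand": -0.6},
    {"x": -0.13,"y": -0.15,"z": 0,"ax": 0,"ay": 0,"az": 0,"hand": -0.6},
    {"x": -0.15,"y": -0.2,"z": 0,"ax": 0,"ay": 0,"az": 0,"hand": -0.6},
    {"x": -0.16,"y": -0.25,"z": 0,"ax": 0,"ay": 0,"az": 0,"hand": -0.6},
  ],
)

```text
time_s: 20.4
eef_pos: [234.6, -468.9, 224.3]
ee_rot: [0.54, 0.455, 0.541, -0.456]
force: [0.2, 0.5, 0.3]
grip_width: 0.202
```

```bash
python3 - <<'E'
from h import *
np.set_printoptions(precision=1,suppress=True)
go((240,-470,225))
t=viewer.capture("top");s=viewer.capture("scene");cv2.imwrite("pics/top13.png",t);cv2.imwrite("pics/scene13.png",s)
t0=cv2.imread("pics/top0.png")
d=cv2.absdiff(t,t0).max(2);m=(d>30).astype(np.uint8)
m=cv2.morphologyEx(m,cv2.MORPH_CLOSE,np.ones((3,3)))
for c in cv2.findContours(m,cv2.RETR_EXTERNAL,cv2.CHAIN_APPROX_NONE)[0]:
    if cv2.contourArea(c)>15: x,y,w,h=cv2.boundingRect(c); print((x,y,w,h),cv2.contourArea(c),"z4",onz("top",(x+w/2,y+h/2),12)[:2])
F=np.array([396.3,-217,0]);Ys=np.radians(9.85);xs=np.array([np.cos(Ys),np.sin(Ys),0]);ys=np.array([-xs[1],xs[0],0])
for nm,a,b,z in(("tabtop",0,0,46),("+x end",41,0,20),("-x+y",-9,23,20),("-x-y",-9,-23,20)): X=F+a*xs+b*ys+[0,0,z];print(nm,proj("top",X),proj("scene",X))
g=cv2.cvtColor(t,cv2.COLOR_BGR2GRAY);print(g[252:296,412:446:2][::2])
E
```

```text
t 20.40 pos [ 234.6 -468.9  224.3] d[m] [ 0. -0.  0.] rv [0. 0. 0.] |d| 0.006 |rv| 0.000 j [-1.3  0.3  1.5 -0.   1.3 -1.5] F [0.2 0.5 0.3] grip 0.202
(406, 390, 21, 10) 87.5 z4 [ 137.2 -188.4]
(555, 370, 12, 22) 100.0 z4 [ 157.2 -512.1]
(602, 361, 38, 39) 1029.5 z4 [ 153.8 -647.5]
(546, 358, 13, 14) 85.5 z4 [ 192.1 -495.8]
(253, 339, 148, 61) 4653.5 z4 [196.9   7.7]
(197, 307, 7, 5) 19.0 z4 [333.9 288.6]
(182, 266, 19, 42) 329.0 z4 [384.1 309.2]
(418, 260, 16, 20) 84.5 z4 [ 408.7 -223.1]
(410, 257, 14, 25) 26.0 z4 [ 410.4 -202.7]
(180, 180, 20, 17) 120.0 z4 [608.5 314.6]
(270, 147, 51, 38) 1538.5 z4 [655.3  69.1]
tabtop [427.8 277.3] [325.6 149.7]
+x end [420.6 257.9] [316.7 162.8]
-x+y [415.5 282. ] [333.5 158.7]
-x-y [435.4 277.9] [321.5 154.1]
[[106 101 108 128 140 153 170 156 158 143 130 140 143 137 118 166 140]
 [154 170 155 159 146 130 142 145 141 144 143 143 143 144 120 170 142]
 [128 142 146 146 146 143 145 143 143 145 143 144 144 144 124 168 143]
 [145 132  81 122 115 111 143 146 142 144 142 145 143 143 125 148 151]
 [142  58 158 133 134 171 126  78 150 141 140 144 141 144 1
[... 519 characters left out ...]
153  85  56 110 141 163 168 164  65 118 144 143 141 142 124]
 [109 171 153 146  67  98 172 158 142 123 126 137 144 142 144 143 136]
 [153  44 162 156 144 127 132 139 142 144 143 142 142 144 143 143 142]
 [144 136 144 140 143 143 142 143 143 140 142 143 143 144 143 142 145]
 [144 143 144 144 143 144 144 143 140 142 144 142 142 141 142 140 143]
 [144 143 141 143 143 142 143 144 144 143 142 142 143 142 143 144 143]
 [143 143 143 144 144 145 141 143 141 140 142 140 141 141 142 143 145]
 [144 144 142 143 143 144 143 144 142 140 141 141 143 143 139 140 134]
 [143 143 140 143 143 144 142 144 146 140 139 135 134 106 115 141 130]
 [143 144 145 145 142 138 136 133 116 108 143 129 142 139 120 114  70]]
```

```bash
python3 -c "
from rig import finish_job
print(finish_job())"
```

```text
the job is handed in; nothing more can be done
None
```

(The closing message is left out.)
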